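Open the clamped soak tub and load the dirty mower parts

TASK

The lid of the parts soak tub is held down by the screw clamp at the tub's back. Wind the red handwheel anticlockwise all the way up, then tip the lid up by its front grip, draw it out from under the clamp, and lay it right way up on the black rubber mat. Then put all the rusty steel parts lying on the bench (there may be axle bolts, a muffler and a spindle hub) down into the tub, leaving the clamp wound up and the plastic mower wheel, spray can and grease tin where they are.

Things in the scene. Friction and masses are not known exactly. Their poses are not given: they have to be found in the camera images.
- tub_floor (a point): Centre of the inner floor (6 mm above the bench) of the grey open plastic tub, fixed to the bench. Outside 210 (x) x 200 (y) x 85 mm high, walls 6 mm. Its own x points to its back, away from the robot; z up. Behind the back wall stands a steel clamp post, 145 mm high; its arm, 34 mm wide, 125 to 145 mm above the bench, reaches forward over the tub to x = +66 mm.
- handwheel (a joint): Turn of the clamp's handwheel, from 0 (foot 1 mm above the lid) to 5.0 rad (end stop, wound fully up); grows anticlockwise seen from above. Turning drives screw, wheel and foot up 3.6 mm per rad, 18 mm in all; it stays where it is left. About 0.1 N m turns it. It starts between 0 and 0.5.
- wheel_mid (a point): Centre, half-way up, of the red handwheel on the clamp: 64 mm across, 18 mm high, axis vertical, at the tub's x = +85 mm, y = 0. It rises as it turns, from 174 to 192 mm above the bench. It can be gripped across the whole rim from above, at any angle; nothing stands beside it. On its screw, under the clamp arm, is a black foot 28 mm across that keeps the lid's back edge down.
- lid_mid (a point): Centre of the loose blue lid's plate (222 x 212 x 6 mm, 0.3 kg), on the tub's rim, axes as the tub's at first (x towards the clamp). A plug under it, 182 x 172 mm and 20 mm deep, sits in the tub with 7 to 8 mm play; the foot rises less than that, so the front must be tipped up 0.12 rad or more and the lid drawn forward 50 mm to clear the foot. On the mat it stands on the plug, plate 27 mm up.
- lid_grip (a point): Point to grip on the lid's front grip, a black upright rib 50 mm long (lid's x), 12 mm thick (lid's y), rising 36 mm above the plate; this point is 23 mm above the plate top, 60 mm in front (-x) of the lid's centre, axes as the lid's.
- mat_mid (a point): Centre of the top of the black rubber mat, 240 x 240 x 4 mm, fixed on the bench to the left of the tub, where the lid goes.
- mower_wheel_mid (a point): Centre of the muddy plastic mower wheel lying flat, 150 mm across, 42 mm high: a bystander.
- spray_can_mid (a point): Centre of an upright green spray can, 60 mm across, 170 mm high: a bystander.
- grease_tin_center (a point): Centre of a yellow tin, 76 mm across, 50 mm high: a bystander.
- bolt_a_mid (a point): Middle of a bent rusty axle bolt lying on the bench along its own x, 114 mm long: shank 18 mm thick, square 26 mm head and collar at its ends, on which it lies with the shank's axis 13 mm up. The last third is bent slightly to the +y side. 0.2 kg. May be absent.
- bolt_b_mid (a point): Middle of a bent rusty axle bolt lying on the bench along its own x, 114 mm long: shank 18 mm thick, square 26 mm head and collar at its ends, on which it lies with the shank's axis 13 mm up. The last third is bent slightly to the -y side. 0.2 kg. May be absent.
- muffler_mid (a point): Centre (24 mm up) of a dark rusty box-shaped muffler, 90 (x) x 56 (y) x 48 mm, with a 14 mm high outlet stub on its top towards +x. 0.45 kg. Grip across y. May be absent.
- hub_mid (a point): Centre (half-way up, 30 mm) of a steel blade-spindle hub standing on its 64 mm wide, 14 mm high flange; above it a round neck 40 mm across, up to 60 mm. 0.35 kg. May be absent.

How it is judged:
On the way, in this order (a step that is already met when the one before it is completed fails the run):
1. the handwheel is wound all the way up (value of joint handwheel above 4.6 rad), for 0.2 s.
2. the lid is tipped up at the tub, its front edge clear of the rim (angle between lid_mid's own z axis and vertical above 0.09 rad and horizontal distance between lid_mid and tub_floor below 0.12 m), for 0.1 s.
3. the lid lies right way up on the rubber mat (horizontal distance between lid_mid and mat_mid below 0.06 m and angle between lid_mid's own z axis and vertical below 0.08 rad and height (world z) of lid_mid below 0.04 m and linear speed of lid below 0.03 m/s), for 0.3 s.
At the end, for the whole second after the job is handed in: Handwheel still above 4.6 rad; lid flat and right way up on the mat (tilt under 0.08 rad, centre within 60 mm of the mat's centre, plate under 40 mm above the bench); every part present has its centre inside the tub's walls and below its rim (85 mm); all at rest (all of step 3 and value of joint handwheel above 4.6 rad and x of bolt_a_mid in the frame of tub_floor between -0.1 and 0.1 m and y of bolt_a_mid in the frame of tub_floor between -0.095 and 0.095 m and height (world z) of each of bolt_a_mid, bolt_b_mid, muffler_mid, hub_mid below 0.085 m and linear speed of each of bolt_a, bolt_b, muffler, hub below 0.03 m/s and x of bolt_b_mid in the frame of tub_floor between -0.1 and 0.1 m and y of bolt_b_mid in the frame of tub_floor between -0.095 and 0.095 m and x of muffler_mid in the frame of tub_floor between -0.1 and 0.1 m and y of muffler_mid in the frame of tub_floor between -0.095 and 0.095 m and x of hub_mid in the frame of tub_floor between -0.1 and 0.1 m and y of hub_mid in the frame of tub_floor between -0.095 and 0.095 m); the robot touches nothing.
It fails at once if the plastic mower wheel is moved more than 30 mm (distance of mower_wheel_mid from where it was at the start of the episode above 0.03 m).
It fails at once if the spray can is moved more than 30 mm (distance of spray_can_mid from where it was at the start of the episode above 0.03 m).
It fails at once if the grease tin is moved more than 30 mm (distance of grease_tin_center from where it was at the start of the episode above 0.03 m).
Of bolt_a, bolt_b, muffler, hub only 2 to 4 are there at a start; the rules pass over those that are not, and their reading is None.
At some moment in a run one of bolt_a, bolt_b, muffler, hub may be knocked a few centimetres aside while the robot is not near it.
It also fails if it takes over 210 s, if anything falls off the work surface, if the arm or the gripper's body presses on something with over 40 N, if the wrist force passes 120 N, or if a joint passes its speed limit or range.

ROBOT

A 6-joint arm with a two-finger parallel gripper is mounted at the origin on the work surface. World frame = base frame: x ahead of the robot, y to its left, z up, the work surface at z = 0. Lengths are in m, angles in rad, forces in N, time in s.
With the tool pointing down it reaches from about 0.275 to 0.975 m from the base axis. Payload 8.4 kg.
Tool frame: the origin (TCP) lies at the very end of the fingers, on their centre line; the grasp point (between the pads) lies 19 mm behind it; z points along the fingers, y is the direction in which the jaws open and shut (so a half turn about z gives the same grasp; the last joint's range is limited). The gripper opens to 92 mm and grips with 3 to 60 N. Pads are 20 mm wide; open, the fingers measure 128 mm over their backs; the gripper's body (75 mm by 189 mm) begins 69 mm behind the grasp point.
Start: joints at [-1.244, 0.353, 1.633, -0, 1.155, -0.002], TCP at [0.202, -0.592, 0.215] pointing down, gripper open.
Joint ranges: [-2.63, 2.63], [-0.92, 2.1], [0.06, 2.66], [-1.3, 4.44], [0, 2.69], [-3.02, 3.02]. Speed limits (rad/s): [2.22, 2.22, 2.79, 3.14, 3.14, 3.14].

INTERFACE

Orientations are given as a rotation vector (axis times angle).
In Python, from station import bot gives the robot as it stands.
- The arm moves only by the shell command python3 -m pendant 'ROWS' [OPENING] [FORCE]. ROWS is JSON, a list of rows, each a list of 6 numbers: the shift along the tool's x, y, z in units of 25 mm (1.0 is 25 mm), then the turn, a rotation vector about the tool's x, y, z in units of 8 degrees (1.0 is 8 degrees). A call has 1 to 10 rows; each row is the pose to reach, as a shift and turn from the pose commanded when the call began, along the tool's axes at that moment; what a row does not reach only later rows make up. A row lasts 1/10 s, in which the tool goes at most 50 mm and 8.59 degrees, less where a joint would pass 70% of its speed; a pose out of reach is approached as far as the arm can. A call with a gripper value outside its range is refused whole. OPENING is the closure, from -1 (fully open) to 1 (shut), set as the call begins (- or left out, the last holds). The fingers move at their own pace and stop on an object; FORCE is the grip in N (left out, the last holds). Time passes only in rows, so rows that repeat a pose let the fingers close. It gives the time, the measured TCP pose, the force and the opening at its end, in the units of the state.
- bot.state(): the state, without advancing time (a new reading comes with each control period).
- bot.capture(name): name is "side" or "top"; returns (picture, depth): 400x640x3 uint8, red, green, blue; 400x640 float32, m along the optical axis (not along the pixel's ray), 0 where there is no reading.
- bot.camera_info(name): a dict with "camera_matrix" (3x3 intrinsics, pixels), "world_from_camera" (4x4, takes a point from camera to world coordinates). Camera axes: x right, y up, looking along -z (the intrinsics and any distortion apply to the point x, -y, -z); pixel columns grow to the right and rows downward; lengths in m; the calibration is good to about 2 mm. A picture is of the moment at which its call begins. camera_info takes no time and is no camera call.
- bot.hand_in(): hands the job in, once; it reports no verdict.
Trained networks look in the newest picture that a camera, given by its name, has taken for a name from the list of things; names that differ only in an ending like _2 or _b are one class to them, and where a whole thing is asked for, a point or a joint stands for the part that bears it (a point fixed in the world has none). Each returns a list of dicts, best first, with "score" (0 to 1); they miss things now and then, are a little off and sometimes report something else, mostly with a low value. They report only what shows in the picture. A call takes as long as a camera call.
- bot.recognise(thing, camera): "at" ([column, row] as shares, 0 to 1, of the picture: columns of its width, rows of its height, amid what is visible of it).
- bot.masks_of(thing, camera): "pixels" (400x640 bool, what is visible of it) and "at" ([column, row] as shares, 0 to 1, of the picture: columns of its width, rows of its height, amid what is visible of it).
The state is a dict: "time_s": time; "joint_positions": joint angles; "joint_vel": joint speeds; "joint_torque": joint torques, N m; "eef_pos": TCP position; "tcp_rot": TCP orientation; "ft_force": force on the tool from outside, world axes, zero at the start; "torque": the same for the moment, N m; "width": finger opening in m.
Only numpy, scipy, OpenCV 4.12 (cv2) and the standard library are available. Lean on these libraries where they do the work, as an engineer would, in place of code of your own. Each camera call takes 0.05 s, during which the arm holds its last target.

## Working session

There is one attempt and no reset: what is moved stays moved. The work goes in short steps, Python scripts to look and compute and a shell command to move; the robot and the scene stay as the last step left them, time stands still between calls to the robot, and variables do not carry over. Pictures are saved under pics/ and viewed, and the job is handed in when it is done.

```bash
ls; mkdir -p pics; python3 - <<'E'
from station import bot
import cv2
print(bot.state())
for n in("top","side"):
    p,d=bot.capture(n); cv2.imwrite(f"pics/{n}0.png",p[:,:,::-1]); print(bot.camera_info(n))
E
```

```text
pics
{'time_s': 0.0, 'joint_positions': array([-1.24440363e+00,  3.53645336e-01,  1.63414641e+00, -1.85139099e-06,
        1.15518209e+00, -2.36281247e-03]), 'joint_vel': array([ 5.38479661e-04, -5.99539181e-05, -5.00293037e-04,  7.14581699e-05,
       -1.84851758e-04,  1.16399483e-04]), 'joint_torque': array([-1.61704123e-03, -5.93846333e+01, -3.34228313e+01,  6.94312504e-02,
        2.32516107e-02, -1.43681386e-04]), 'eef_pos': array([ 0.20165192, -0.5910469 ,  0.2138602 ]), 'tcp_rot': array([-3.09790049e+00, -5.13863670e-01,  3.52435082e-04]), 'ft_force': array([0.15115186, 0.60521491, 0.01171526]), 'torque': array([-0.02374776, -0.03377035,  0.03982734]), 'width': 0.09228572970647272}
{'camera_matrix': array([[495.01919775,   0.        , 317.82105193],
       [  0.        , 495.01919775, 195.20097156],
       [  0.        ,   0.        ,   1.        ]]), 'world_from_camera': array([[-2.61677901e-03,  9.98367692e-01, -5.70535166e-02,
         5.15449029e-01],
       [-9.99762045e-01, -1.37631230e-03,  2.17706231e-02,
        -5.27360770e-03],
       [ 2.16565632e-02,  5.70969093e-02,  9.98133727e-01,
         1.48577899e+00],
       [ 0.00000000e+00,  0.00000000e+00,  0.00000000e+00,
         1.00000000e+00]])}
{'camera_matrix': array([[369.79463766,   0.        , 323.04645863],
       [  0.        , 369.79463766, 196.28162063],
       [  0.        ,   0.        ,   1.        ]]), 'world_from_camera': array([[-0.91892147,  0.24093854, -0.31230104,  0.23816495],
       [-0.39431778, -0.54138576,  0.74257319,  0.77727014],
       [ 0.00983916,  0.80551231,  0.59249735,  0.77493006],
       [ 0.        ,  0.        ,  0.        ,  1.        ]])}
```

View pics/top0.png

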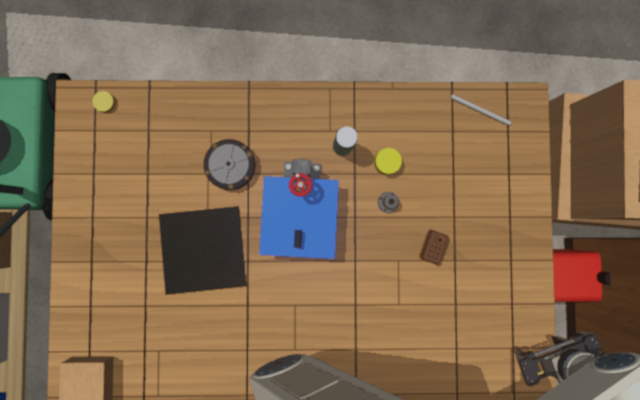

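View pics/side0.png

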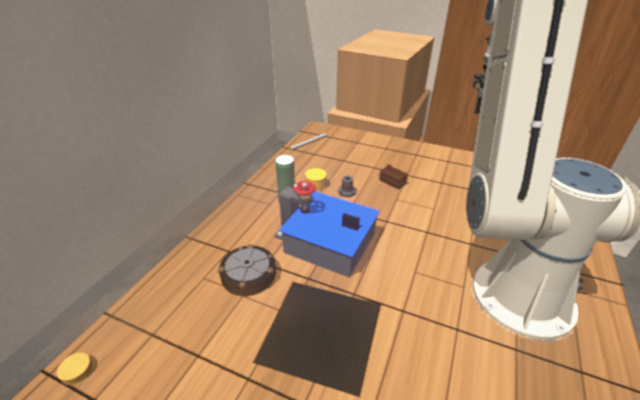

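The top view shows the red wheel at (301,184), lid grip at (298,239), mat at (202,250), hub at (389,202) and muffler at (435,247). No bolts are visible, and the long rod at the upper right is not one of the listed parts. I'll measure these next.

```bash
cat > h.py <<'E'
from station import bot
import numpy as np, cv2
from scipy.spatial.transform import Rotation as R
def pts(cam,d,mask):
    i=bot.camera_info(cam);K=np.array(i["camera_matrix"]);T=np.array(i["world_from_camera"])
    v,u=np.nonzero(mask&(d>0)); z=d[v,u]
    c=np.c_[(u-K[0,2])*z/K[0,0],-(v-K[1,2])*z/K[1,1],-z]
    return c@T[:3,:3].T+T[:3,3]
def atz(cam,u,v,z):
    i=bot.camera_info(cam);K=np.array(i["camera_matrix"]);T=np.array(i["world_from_camera"])
    r=T[:3,:3]@np.array([(u-K[0,2])/K[0,0],-(v-K[1,2])/K[1,1],-1]);o=T[:3,3]
    return o+r*(z-o[2])/r[2]
def st():
    s=bot.state();r=R.from_rotvec(s["tcp_rot"]).as_matrix()
    print("t",round(s["time_s"],2),"tcp",s["eef_pos"].round(4),"w",round(s["width"],4),"F",s["ft_force"].round(1),"M",s["torque"].round(2),"q",s["joint_positions"].round(3)); print("R",r.round(3).tolist())
    return s,r
def rel(target,yaw=None,tilt=0):
    """shift/turn from current measured pose to target, tool down with jaw(y) axis dir at yaw"""
    s,r=st()
    print("shift units",(r.T@(np.array(target)-s["eef_pos"])/0.025).round(2))
    if yaw is not None:
        best=None
        for k in(0,np.pi):
            a=yaw+k;y=np.array([np.cos(a),np.sin(a),0]);z=np.array([0,0,-1.]);x=np.cross(y,z)
            rv=R.from_matrix(r.T@np.c_[x,y,z]).as_rotvec()
            print("turn units",(rv/np.deg2rad(8)).round(2))
E
python3 - <<'E'
from h import *
for cam in("top","side"):
  p,d=bot.capture(cam)
  for n in["wheel_mid","lid_mid","lid_grip","mat_mid","mower_wheel_mid","spray_can_mid","grease_tin_center","bolt_a_mid","muffler_mid","hub_mid"]:
    for m in bot.masks_of(n,cam)[:2]:
        P=pts(cam,d,m["pixels"])
        print(cam,n,round(m["score"],2),(np.array(m["at"])*[640,400]).round(1),len(P),*( [np.median(P,0).round(3),P.min(0).round(3),P.max(0).round(3)] if len(P) else []))
st()
E
```

```text
top wheel_mid 0.84 [303.6 183.5] 437 [0.617 0.013 0.18 ] [ 0.588 -0.019  0.01 ] [0.651 0.045 0.192]
top lid_mid 0.62 [301.  218.5] 5441 [0.525 0.02  0.091] [ 0.418 -0.09  -0.001] [0.647 0.13  0.136]
top lid_grip 0.91 [299.6 219.3] 5473 [0.525 0.02  0.091] [ 0.418 -0.096 -0.005] [0.648 0.138 0.136]
top mat_mid 0.95 [200.3 249.2] 6496 [0.438 0.307 0.004] [ 0.311  0.181 -0.007] [0.568 0.439 0.016]
top mat_mid 0.63 [342.5 141. ] 533 [ 0.738 -0.107  0.167] [ 0.718 -0.154 -0.005] [ 0.775 -0.08   0.178]
top mower_wheel_mid 0.63 [228.7 162.4] 2115 [0.688 0.223 0.044] [ 0.614  0.15  -0.005] [0.77  0.308 0.059]
top spray_can_mid 0.93 [340.6 141.6] 511 [ 0.739 -0.106  0.168] [ 0.718 -0.138  0.015] [ 0.775 -0.08   0.178]
top muffler_mid 0.55 [431.9 247.4] 686 [ 0.446 -0.372  0.047] [ 0.395 -0.414  0.001] [ 0.498 -0.335  0.068]
top hub_mid 0.66 [386.1 205.1] 379 [ 0.577 -0.241  0.017] [ 0.549 -0.28  -0.006] [ 0.61  -0.215  0.07 ]
top hub_mid 0.31 [302.  181.2] 454 [0.619 0.013 0.18 ] [ 0.588 -0.016  0.051] [0.656 0.048 0.192]
side wheel_mid 0.53 [302.2 187.9] 250 [0.613 0.018 0.181] [ 0.585 -0.24
[... 370 characters left out ...]
 2330 [0.675 0.239 0.043] [ 0.612  0.11  -0.004] [0.762 0.298 0.054]
side spray_can_mid 0.6 [284.3 168.8] 621 [ 0.738 -0.093  0.135] [ 0.644 -0.406 -0.004] [0.922 0.024 0.183]
side grease_tin_center 0.9 [316.3 177.8] 320 [ 0.686 -0.23   0.049] [ 0.62  -0.31  -0.001] [ 0.768 -0.017  0.181]
side muffler_mid 0.94 [394.9 174.6] 427 [ 0.439 -0.362  0.043] [ 0.393 -0.511 -0.003] [ 0.49  -0.336  0.067]
side hub_mid 0.61 [345.3 182.8] 270 [ 0.573 -0.235  0.028] [ 0.547 -0.287 -0.002] [ 0.615 -0.217  0.064]
t 1.2 tcp [ 0.2018 -0.5915  0.2146] w 0.0918 F [-0.3 -0.   0.6] M [-0.01  0.01  0.05] q [-1.244  0.353  1.633  0.     1.155 -0.002]
R [[0.946, 0.323, 0.0], [0.323, -0.946, 0.0], [0.0, -0.0, -1.0]]
```

```bash
cat > fit.py <<'E'
from h import *
def rect(P):
    r=cv2.minAreaRect(P[:,:2].astype(np.float32)); return np.round(r[0],4),np.round(r[1],4),round(r[2],1)
E
python3 - <<'E'
from fit import *
for cam in("top","side"):
    p,d=bot.capture(cam); f=p.astype(int); full=np.ones(d.shape,bool)
    red=(f[...,0]>120)&(f[...,1]<70)&(f[...,2]<70)
    blue=(f[...,2]>110)&(f[...,0]<70)
    P=pts(cam,d,red);P=P[(P[:,2]>.165)&(P[:,2]<.21)&(abs(P[:,1])<.1)];print(cam,"wheel",cv2.minEnclosingCircle(P[:,:2].astype(np.float32)),np.percentile(P[:,2],[5,50,95]).round(4),len(P))
    P=pts(cam,d,blue);P=P[(P[:,2]>.08)&(P[:,2]<.1)];print("lid",rect(P),np.median(P[:,2]))
    A=pts(cam,d,full)
    def box(x0,x1,y0,y1,z0,z1): return A[(A[:,0]>x0)&(A[:,0]<x1)&(A[:,1]>y0)&(A[:,1]<y1)&(A[:,2]>z0)&(A[:,2]<z1)]
    P=box(.41,.53,-.05,.1,.115,.15);print("grip",rect(P),P[:,2].max(),len(P))
    P=box(.37,.52,-.45,-.3,.036,.055);print("muff",rect(P),len(P))
    P=box(.37,.52,-.45,-.3,.057,.08);print("stub",P.mean(0),len(P))
    P=box(.52,.65,-.3,-.19,.05,.08);print("hubneck",rect(P),len(P))
    P=box(.64,.8,.13,.32,.03,.06);print("mower",rect(P))
    P=box(.52,.74,-.1,.1,.12,.15);print("arm",rect(P),P.max(0))
    dark=(f.max(2)<60); P=pts(cam,d,dark);P=P[(P[:,2]>-.01)&(P[:,2]<.012)&(P[:,0]>.25)&(P[:,0]<.6)&(P[:,1]>.15)&(P[:,1]<.47)];print("mat",rect(P),len(P))
E
```

```text
top wheel ((0.6196351647377014, 0.014103198423981667), 0.03036787174642086) [0.1764 0.1805 0.1854] 231
lid (array([0.5355, 0.0167]), array([0.207 , 0.2155]), 87.5) 0.09091116006494904
grip (array([0.4732, 0.0224]), array([0.0111, 0.0492]), 89.9) 0.13153477654239065 83
muff (array([ 0.4455, -0.3773]), array([0.0594, 0.0898]), 69.8) 539
stub [ 0.46597127 -0.38522613  0.06130232] 47
hubneck (array([ 0.5782, -0.2465]), array([0.0366, 0.0384]), 45.1) 147
mower (array([0.7022, 0.2248]), array([0.1241, 0.1481]), 0.2)
arm (array([ 0.6847, -0.0143]), array([0.0793, 0.1696]), 48.3) [0.73802651 0.03570282 0.14984956]
mat (array([0.4388, 0.3059]), array([0.2321, 0.2356]), 5.8) 6140Traceback (most recent call last):
  File "<stdin>", line 6, in <module>
    return _quantile_unchecked(
        a, q, axis, out, overwrite_input, method, keepdims, weights)
    return _ureduce(a,
                    func=_quantile_ureduce_func,
    ...<5 lines>...
                    overwrite_input=overwrite_input,
                    method=method)
    r = func(a, **kwargs)
    result = _quantile(arr,
                       quantiles=q,
    ...<2 lines>...
                       out=out,
                       weights=wgt)
    slices_having_nans = np.isnan(arr[-1, ...])
                                  ~~~^^^^^^^^^
IndexError: index -1 is out of bounds for axis 0 with size 0
```

```bash
python3 - <<'E'
from h import *
rel([0.6196,0.0142,0.235])
E
```

```text
t 1.3 tcp [ 0.2018 -0.5915  0.2146] w 0.0918 F [ 0.6 -0.6  0.4] M [0.08 0.02 0.05] q [-1.244  0.353  1.633 -0.     1.155 -0.002]
R [[0.946, 0.323, -0.0], [0.323, -0.946, -0.0], [-0.0, 0.0, -1.0]]
shift units [ 23.64 -17.54  -0.82]
```

```bash
python3 -m pendant '[[0,0,-0.82,0,0,0],[1.5,-1.1,-0.82,0,0,1],[3,-2.2,-0.82,0,0,2],[4.5,-3.3,-0.82,0,0,3],[6,-4.4,-0.82,0,0,4],[7.5,-5.5,-0.82,0,0,5],[9,-6.6,-0.82,0,0,6],[10.5,-7.7,-0.82,0,0,7],[12,-8.8,-0.82,0,0,8],[13.5,-9.9,-0.82,0,0,9]]' -1 25; python3 - <<'E'
from h import *
rel([0.6196,0.0142,0.235])
E
```

```text
time_s: 2.3
eef_pos: [0.4374, -0.2542, 0.2354]
tcp_rot: [2.824, -1.375, 0.001]
ft_force: [0.9, -0.3, 0.2]
width: 0.0918
t 2.3 tcp [ 0.4374 -0.2542  0.2354] w 0.0918 F [ 0.9 -0.3  0.2] M [ 0.09 -0.   -0.02] q [-0.529  0.145  1.861  0.     1.135  1.948]
R [[0.617, -0.787, 0.001], [-0.787, -0.617, -0.0], [0.001, -0.0, -1.0]]
shift units [ -3.96 -12.36   0.02]
```

```bash
python3 -m pendant '[[-0.6,-1.85,0,0,0,0.5],[-1.2,-3.7,0,0,0,1],[-1.8,-5.55,0,0,0,1.5],[-2.4,-7.4,0,0,0,1.8],[-3,-9.3,0,0,0,1.8],[-3.6,-11.1,0,0,0,1.8],[-3.96,-12.36,0,0,0,1.8],[-3.96,-12.36,0,0,0,1.8]]'; python3 - <<'E'
from h import *
rel([0.6196,0.0142,0.157])
E
```

```text
time_s: 3.1
eef_pos: [0.6191, 0.0171, 0.2348]
tcp_rot: [-2.636, 1.706, -0.0]
ft_force: [-0.4, -0.9, -0.1]
width: 0.0922
t 3.1 tcp [0.6191 0.0171 0.2348] w 0.0922 F [-0.4 -0.9 -0.1] M [ 0.11 -0.03 -0.01] q [2.500e-02 3.260e-01 1.626e+00 1.000e-03 1.189e+00 2.744e+00]
R [[0.41, -0.912, 0.001], [-0.912, -0.41, 0.001], [-0.0, -0.001, -1.0]]
shift units [0.12 0.04 3.11]
```

```bash
python3 -m pendant '[[0.1,0,1.2,0,0,0],[0.1,0,2.2,0,0,0],[0.1,0,3.1,0,0,0],[0.1,0,3.1,0,0,0],[0.1,0,3.1,0,0,0]]'; python3 - <<'E'
from h import *
st();p,d=bot.capture("side");cv2.imwrite("pics/s1.png",cv2.resize(p[120:270,220:440,::-1],None,fx=3,fy=3))
p,d=bot.capture("top");cv2.imwrite("pics/t1.png",cv2.resize(p[120:270,220:440,::-1],None,fx=3,fy=3))
E
```

```text
time_s: 3.6
eef_pos: [0.618, 0.0108, 0.158]
tcp_rot: [2.634, -1.712, -0.001]
ft_force: [0.3, -0.5, -0.3]
width: 0.0915
t 3.6 tcp [0.618  0.0108 0.158 ] w 0.0915 F [ 0.3 -0.5 -0.3] M [ 0.15 -0.03  0.  ] q [ 0.015  0.4    1.7   -0.     1.042  2.739]
R [[0.406, -0.914, -0.001], [-0.914, -0.406, -0.0], [-0.0, 0.001, -1.0]]
```

View pics/s1.png

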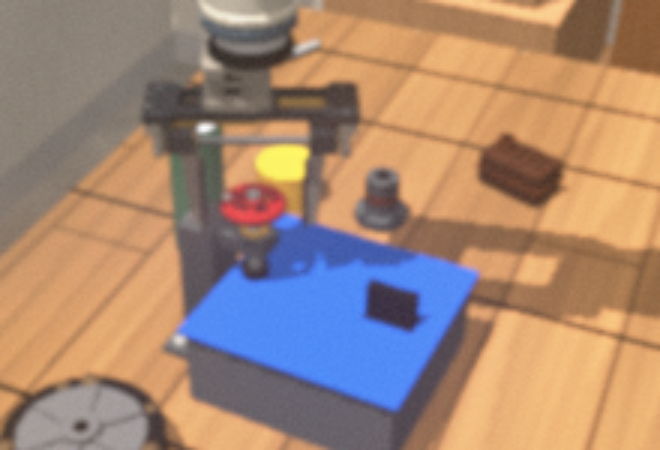

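The picture shows the open fingers on either side of the red wheel at (253,205) in the crop. Closing.

```bash
python3 -m pendant '[[0.1,-0.1,0,0,0,0],[0.1,-0.1,0,0,0,0],[0.1,-0.1,0,0,0,0],[0.1,-0.1,0,0,0,0],[0.1,-0.1,0,0,0,0]]' 1 25; python3 -c "
from h import *;st()"
```

```text
time_s: 4.2
eef_pos: [0.6204, 0.0096, 0.1579]
tcp_rot: [2.633, -1.71, -0.002]
ft_force: [-5.4, -2.8, 7.3]
width: 0.0636
t 4.2 tcp [0.6204 0.0096 0.1579] w 0.0636 F [-5.4 -2.8  7.3] M [-0.41  0.93  0.07] q [ 1.400e-02  4.040e-01  1.693e+00 -1.000e-03  1.046e+00  2.737e+00]
R [[0.407, -0.914, -0.002], [-0.914, -0.407, -0.001], [0.0, 0.003, -1.0]]
```

```bash
python3 -m pendant '[[0,0,0,0,0,0]]' -1;python3 -m pendant '[[0,0,0,0,0,0],[0,0,0,0,0,0],[0,0,0,0,0,0]]'; python3 - <<'E'
from h import *
for i in range(8):
    p,d=bot.capture("top"); print(bot.state()["eef_pos"].round(4), bot.state()["ft_force"].round(1))
f=p.astype(int);red=(f[...,0]>120)&(f[...,1]<70)&(f[...,2]<70)
P=pts("top",d,red);P=P[(P[:,2]>.165)&(P[:,2]<.21)&(abs(P[:,1])<.1)];print(cv2.minEnclosingCircle(P[:,:2].astype(np.float32)),P.mean(0))
E
```

```text
time_s: 4.3
eef_pos: [0.621, 0.0099, 0.1577]
tcp_rot: [2.634, -1.711, -0.001]
ft_force: [0.2, 0.0, -0.6]
width: 0.0693
time_s: 4.6
eef_pos: [0.6217, 0.0103, 0.1576]
tcp_rot: [-2.634, 1.711, -0.0]
ft_force: [-0.0, -0.1, -0.7]
width: 0.0914
[0.6216 0.0103 0.1575] [-0.4 -0.3 -0.1]
[0.6216 0.0102 0.1575] [ 0.1  0.7 -0.1]
[0.6216 0.0102 0.1576] [-0.4 -0.   0.1]
[0.6216 0.0102 0.1576] [ 0.4  0.2 -0.2]
[0.6216 0.0102 0.1576] [ 0.1 -0.6 -0.6]
[0.6216 0.0102 0.1576] [ 0.5 -0.1  0.7]
[0.6216 0.0102 0.1576] [-0.  -0.5 -0.7]
[0.6216 0.0102 0.1576] [-1.   0.4 -0.4]
((0.0, 0.0), 0.0) [nan nan nan]<stdin>:5: RuntimeWarning: Mean of empty slice.
  ret = um.true_divide(
```

```bash
python3 -m pendant '[[-0.18,0,0,0,0,0],[-0.18,0,0,0,0,0],[-0.18,0,0,0,0,0]]'; python3 -m pendant '[[0,0,0,0,0,0],[0,0,0,0,0,0],[0,0,0,0,0,0],[0,0,0,0,0,0],[0,0,0,0,0,0]]' 1 25;python3 -c "
from h import *;st()"
```

```text
time_s: 5.3
eef_pos: [0.6197, 0.0145, 0.1576]
tcp_rot: [2.635, -1.711, 0.0]
ft_force: [1.4, 0.0, -0.2]
width: 0.092
time_s: 5.8
eef_pos: [0.6185, 0.0137, 0.1576]
tcp_rot: [2.633, -1.71, -0.003]
ft_force: [-5.2, -2.6, 6.3]
width: 0.0633
t 5.8 tcp [0.6185 0.0137 0.1576] w 0.0633 F [-5.2 -2.6  6.3] M [-0.35  0.92 -0.06] q [ 2.000e-02  4.020e-01  1.698e+00 -1.000e-03  1.045e+00  2.744e+00]
R [[0.407, -0.914, -0.003], [-0.914, -0.407, -0.001], [-0.0, 0.003, -1.0]]
```

```bash
python3 -m pendant '[[0,0.04,-0.02,0,0,-1],[0,0.04,-0.04,0,0,-2],[0,0.04,-0.06,0,0,-3],[0,0.04,-0.08,0,0,-4],[0,0.04,-0.1,0,0,-5],[0,0.04,-0.12,0,0,-6],[0,0.04,-0.14,0,0,-7],[0,0.04,-0.16,0,0,-8],[0,0.04,-0.18,0,0,-9],[0,0.04,-0.2,0,0,-10]]';python3 -c "
from h import *;st()"
```

```text
time_s: 6.8
eef_pos: [0.6173, 0.012, 0.1627]
tcp_rot: [3.115, 0.391, -0.005]
ft_force: [-6.5, -8.0, 5.8]
width: 0.0634
t 6.8 tcp [0.6173 0.012  0.1627] w 0.0634 F [-6.5 -8.   5.8] M [-1.49  1.13 -0.15] q [ 0.019  0.395  1.696 -0.003  1.054  1.341]
R [[0.969, 0.247, -0.003], [0.247, -0.969, -0.003], [-0.004, 0.002, -1.0]]
```

```bash
python3 -m pendant '[[0,0,-0.02,0,0,-1],[0,0,-0.04,0,0,-2],[0,0,-0.06,0,0,-3],[0,0,-0.08,0,0,-4],[0,0,-0.1,0,0,-5],[0,0,-0.12,0,0,-6],[0,0,-0.14,0,0,-7],[0,0,-0.16,0,0,-8],[0,0,-0.18,0,0,-9],[0,0,-0.2,0,0,-10]]';python3 -c "
from h import *;st()"
python3 -m pendant '[[0,0,-0.02,0,0,-1],[0,0,-0.04,0,0,-2],[0,0,-0.06,0,0,-3],[0,0,-0.08,0,0,-4],[0,0,-0.1,0,0,-5],[0,0,-0.12,0,0,-6],[0,0,-0.14,0,0,-7],[0,0,-0.16,0,0,-8],[0,0,-0.18,0,0,-9],[0,0,-0.2,0,0,-10]]';python3 -c "
from h import *;st()"
```

```text
time_s: 7.8
eef_pos: [0.6182, 0.011, 0.1678]
tcp_rot: [2.135, 2.302, -0.006]
ft_force: [-1.8, -13.0, 3.4]
width: 0.0629
t 7.8 tcp [0.6182 0.011  0.1678] w 0.0629 F [ -1.8 -13.    3.4] M [-2.39  0.68 -0.12] q [ 0.018  0.39   1.691 -0.005  1.062 -0.055]
R [[-0.075, 0.997, -0.001], [0.997, 0.075, -0.004], [-0.004, -0.002, -1.0]]
time_s: 8.8
eef_pos: [0.62, 0.0113, 0.1728]
tcp_rot: [0.155, 3.135, -0.006]
ft_force: [4.0, -8.8, -2.7]
width: 0.0633
t 8.8 tcp [0.62   0.0113 0.1728] w 0.0633 F [ 4.  -8.8 -2.7] M [-2.36 -0.87 -0.08] q [ 0.018  0.385  1.685 -0.005  1.069 -1.451]
R [[-0.995, 0.099, 0.002], [0.099, 0.995, -0.004], [-0.003, -0.004, -1.0]]
```

```bash
python3 -m pendant '[[0,0,-0.02,0,0,-1],[0,0,-0.04,0,0,-2],[0,0,-0.06,0,0,-3],[0,0,-0.06,0,0,-3],[0,0,-0.06,0,0,-3]]';python3 -c "
from h import *;st()"
python3 -m pendant '[[0,0,-0.02,0,0,-0.7],[0,0,-0.03,0,0,-1.4],[0,0,-0.03,0,0,-1.4]]';python3 -c "
from h import *;st()"
```

```text
time_s: 9.3
eef_pos: [0.6203, 0.012, 0.1744]
tcp_rot: [-0.492, 3.1, -0.006]
ft_force: [4.3, -6.3, -2.7]
width: 0.0634
t 9.3 tcp [0.6203 0.012  0.1744] w 0.0634 F [ 4.3 -6.3 -2.7] M [-1.86 -1.12  0.1 ] q [ 0.019  0.384  1.684 -0.004  1.071 -1.865]
R [[-0.951, -0.31, 0.003], [-0.31, 0.951, -0.003], [-0.002, -0.004, -1.0]]
time_s: 9.6
eef_pos: [0.6185, 0.0122, 0.1747]
tcp_rot: [0.794, -3.038, 0.003]
ft_force: [-0.6, -7.8, -0.4]
width: 0.0636
t 9.6 tcp [0.6185 0.0122 0.1747] w 0.0636 F [-0.6 -7.8 -0.4] M [-1.23 -0.05 -0.94] q [ 1.800e-02  3.830e-01  1.685e+00 -2.000e-03  1.075e+00 -2.062e+00]
R [[-0.872, -0.489, -0.001], [-0.489, 0.872, -0.002], [0.002, -0.002, -1.0]]
```

Mz jumped to -0.94 N m, so the end stop is reached after about 4.8 rad. Release and lift.

```bash
python3 -m pendant '[[0,0,0,0,0,0.3],[0,0,0,0,0,0.3],[0,0,0,0,0,0.3],[0,0,0,0,0,0.3]]' -1; python3 -m pendant '[[0,0,-1,0,0,0.3],[0,0,-2.5,0,0,0.3],[0,0,-4,0,0,0.3],[0,0,-5,0,0,0.3],[0,0,-5,0,0,0.3]]'; python3 - <<'E'
from h import *
s,r=st()
p,d=bot.capture("side");cv2.imwrite("pics/s2.png",cv2.resize(p[120:270,220:440,::-1],None,fx=3,fy=3))
f=p.astype(int);red=(f[...,0]>120)&(f[...,1]<80)&(f[...,2]<80)
P=pts("side",d,red);P=P[(P[:,2]>.15)&(P[:,2]<.25)&(abs(P[:,1])<.1)];print(P.mean(0),P.max(0),P.min(0),len(P))
E
```

```text
time_s: 10.0
eef_pos: [0.6188, 0.014, 0.1749]
tcp_rot: [-0.729, 3.056, 0.0]
ft_force: [-0.3, 0.6, -0.2]
width: 0.0917
time_s: 10.5
eef_pos: [0.6208, 0.014, 0.3042]
tcp_rot: [-0.663, 3.064, -0.002]
ft_force: [-0.1, 0.1, -0.2]
width: 0.092
t 10.5 tcp [0.6208 0.014  0.3042] w 0.092 F [-0.1  0.1 -0.2] M [ 0.03 -0.13  0.01] q [ 0.02   0.273  1.544  0.     1.317 -1.977]
R [[-0.91, -0.414, 0.007], [-0.414, 0.91, 0.0], [-0.006, -0.003, -1.0]]
[0.60395981 0.02123474 0.19675747] [0.62307481 0.0385663  0.2026721 ] [ 0.58810997 -0.00647405  0.19029007] 23
```

View pics/s2.png

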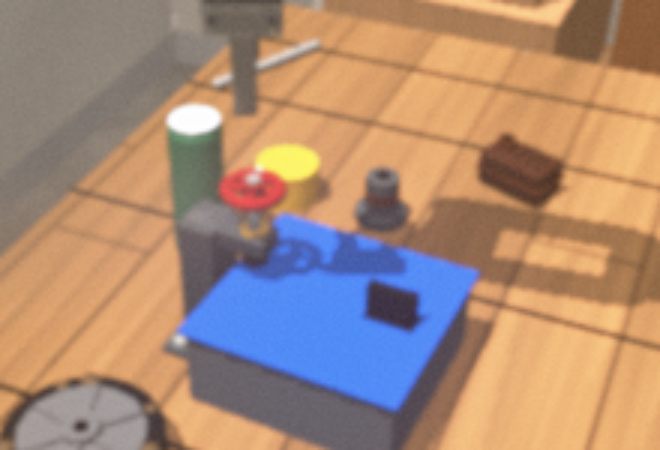

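```bash
python3 - <<'E'
from h import *
rel([0.474,0.0222,0.16],np.deg2rad(87.1))
E
```

```text
t 10.55 tcp [0.6197 0.014  0.3016] w 0.0917 F [ 0.6 -0.  -0.4] M [ 0.1  -0.17 -0.03] q [ 0.02   0.275  1.547  0.     1.316 -1.977]
R [[-0.911, -0.413, 0.004], [-0.413, 0.911, 0.0], [-0.003, -0.001, -1.0]]
shift units [5.19 2.72 5.64]
turn units [-0.    0.03  3.42]
turn units [-3.000e-02 -1.000e-02 -1.908e+01]
```

```bash
python3 -m pendant '[[1.5,0.8,0,0,0,1],[3,1.6,0,0,0,2],[4.5,2.4,0,0,0,3],[5.2,2.72,1,0,0,3.42],[5.2,2.72,2.5,0,0,3.42],[5.2,2.72,4,0,0,3.42],[5.2,2.72,5,0,0,3.42],[5.2,2.72,5.64,0,0,3.42],[5.2,2.72,5.64,0,0,3.42],[5.2,2.72,5.64,0,0,3.42]]'; python3 - <<'E'
from h import *
p,d=bot.capture("side");p,d=bot.capture("side")
rel([0.474,0.0222,0.096],np.deg2rad(87.1))
E
```

```text
time_s: 11.55
eef_pos: [0.4717, 0.0222, 0.1583]
tcp_rot: [-0.081, -3.139, 0.0]
ft_force: [1.1, -0.3, -0.3]
width: 0.0916
t 11.65 tcp [0.4727 0.0222 0.1594] w 0.0916 F [-0.4  0.1  0.2] M [-0.01 -0.17 -0.01] q [ 0.044  0.184  2.004  0.     0.953 -1.475]
R [[-0.999, 0.052, 0.001], [0.052, 0.999, 0.0], [-0.001, 0.0, -1.0]]
shift units [-0.05  0.    2.54]
turn units [ 0.    0.01 -0.01]
turn units [ 1.000e-02 -0.000e+00  2.249e+01]
```

```bash
python3 -m pendant '[[0,0,1,0,0,0],[-0.05,0,2,0,0,0],[-0.05,0,2.52,0,0,0],[-0.05,0,2.52,0,0,0],[-0.05,0,2.52,0,0,0]]';python3 -c "
from h import *;st()"; python3 -m pendant '[[0,0,0,0,0,0],[0,0,0,0,0,0],[0,0,0,0,0,0],[0,0,0,0,0,0],[0,0,0,0,0,0],[0,0,0,0,0,0],[0,0,0,0,0,0]]' 1 50; python3 -c "
from h import *;st()"
```

```text
time_s: 12.15
eef_pos: [0.4742, 0.0221, 0.0967]
tcp_rot: [0.081, 3.14, 0.0]
ft_force: [0.1, 0.2, 0.3]
width: 0.0916
t 12.15 tcp [0.4742 0.0221 0.0967] w 0.0916 F [0.1 0.2 0.3] M [ 0.05 -0.17 -0.03] q [ 0.043  0.281  2.053 -0.     0.807 -1.476]
R [[-0.999, 0.052, 0.001], [0.052, 0.999, 0.0], [-0.001, 0.0, -1.0]]
time_s: 12.85
eef_pos: [0.4736, 0.0221, 0.0958]
tcp_rot: [-0.082, -3.14, 0.0]
ft_force: [0.5, -0.1, 0.6]
width: 0.0378
t 12.85 tcp [0.4736 0.0221 0.0958] w 0.0378 F [ 0.5 -0.1  0.6] M [ 0.07 -0.16  0.03] q [ 0.043  0.282  2.054 -0.     0.806 -1.475]
R [[-0.999, 0.052, -0.0], [0.052, 0.999, -0.0], [0.0, -0.0, -1.0]]
```

Still closing; wait for it.

```bash
python3 -m pendant '[[0,0,0,0,0,0],[0,0,0,0,0,0],[0,0,0,0,0,0],[0,0,0,0,0,0],[0,0,0,0,0,0]]' 1 50; python3 -c "
from h import *;st()"
```

```text
time_s: 13.35
eef_pos: [0.4735, 0.022, 0.0958]
tcp_rot: [-0.082, -3.14, 0.0]
ft_force: [-0.9, -2.0, 1.0]
width: 0.0118
t 13.35 tcp [0.4735 0.022  0.0958] w 0.0118 F [-0.9 -2.   1. ] M [-0.23 -0.17 -0.04] q [ 0.043  0.282  2.054 -0.     0.806 -1.475]
R [[-0.999, 0.052, -0.0], [0.052, 0.999, -0.0], [0.0, -0.0, -1.0]]
```

```bash
python3 -m pendant '[[-0.03,0,-0.22,0,0.2,0],[-0.07,0,-0.44,0,0.42,0],[-0.1,0,-0.66,0,0.64,0],[-0.13,0,-0.88,0,0.86,0],[-0.16,0,-1.1,0,1.08,0],[-0.18,0,-1.33,0,1.29,0],[-0.18,0,-1.33,0,1.29,0],[-0.18,0,-1.33,0,1.29,0],[-0.18,0,-1.33,0,1.29,0]]'; python3 - <<'E'
from h import *
st();p,d=bot.capture("side");cv2.imwrite("pics/s3.png",cv2.resize(p[100:290,200:460,::-1],None,fx=3,fy=3))
f=p.astype(int);b=(f[...,2]>110)&(f[...,0]<90)
P=pts("side",d,b);P=P[(P[:,2]>.08)&(P[:,2]<.15)&(abs(P[:,1])<.2)]
a=np.linalg.lstsq(np.c_[P[:,:2],np.ones(len(P))],P[:,2],rcond=None)[0];print("plane",a)
E
```

```text
time_s: 14.25
eef_pos: [0.4774, 0.0219, 0.1286]
tcp_rot: [-0.077, -2.96, -0.007]
ft_force: [-0.6, -0.4, -3.1]
width: 0.0118
t 14.25 tcp [0.4774 0.0219 0.1286] w 0.0118 F [-0.6 -0.4 -3.1] M [ 0.06 -0.14 -0.07] q [ 0.031  0.335  1.894  0.017  1.093 -1.497]
R [[-0.982, 0.052, -0.179], [0.051, 0.999, 0.009], [0.18, -0.0, -0.984]]
plane [-0.18158004 -0.00264184  0.21053412]
```

View pics/s3.png

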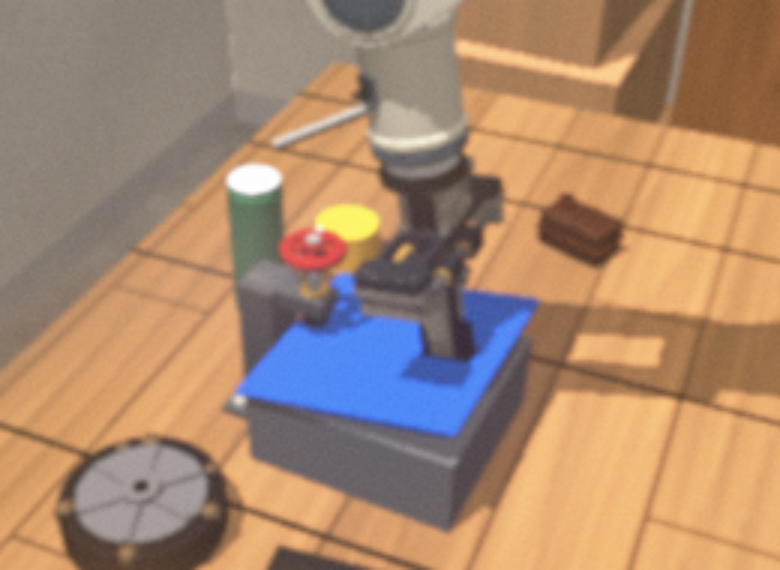

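```bash
python3 -m pendant '[[0.5,0,0.09,0,0,0],[1,0,0.18,0,0,0],[1.5,0,0.27,0,0,0],[2,0,0.36,0,0,0],[2.5,0,0.45,0,0,0],[3,0,0.54,0,0,0],[3,0,0.54,0,0,0],[3,0,0.54,0,0,0]]'; python3 - <<'E'
from h import *
st();p,d=bot.capture("side");cv2.imwrite("pics/s4.png",cv2.resize(p[100:290,200:460,::-1],None,fx=3,fy=3))
E
```

```text
time_s: 15.1
eef_pos: [0.4022, 0.0258, 0.1295]
tcp_rot: [-0.077, -2.962, -0.007]
ft_force: [0.0, 0.6, -3.7]
width: 0.0115
t 15.1 tcp [0.4022 0.0258 0.1295] w 0.0115 F [ 0.   0.6 -3.7] M [ 0.03 -0.12  0.05] q [ 0.045  0.227  2.048  0.02   1.045 -1.486]
R [[-0.983, 0.052, -0.178], [0.051, 0.999, 0.009], [0.178, 0.0, -0.984]]
```

View pics/s4.png

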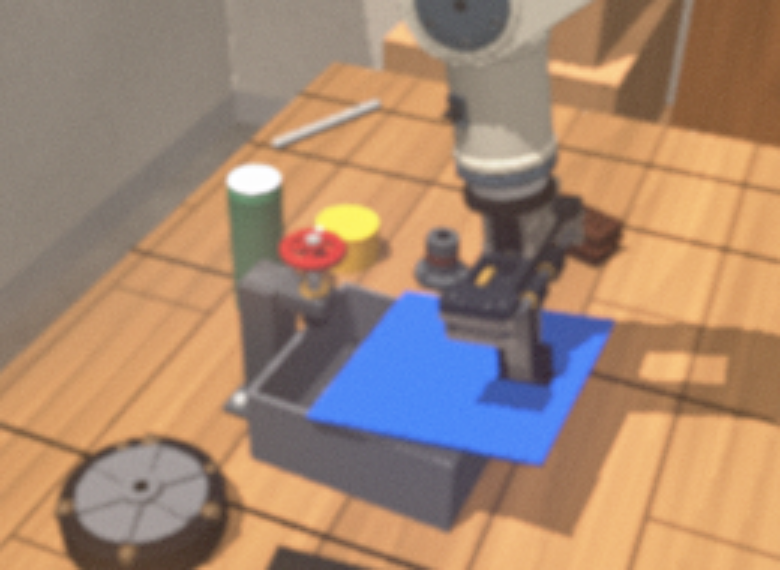

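```bash
python3 -m pendant '[[0.2,0,-1,0,0,0],[0.4,0,-2.2,0,0,0],[0.6,0,-3.3,0,0,0],[0.79,0,-4.33,0,-0.4,0],[0.79,0,-4.33,0,-0.85,0],[0.79,0,-4.33,0,-1.29,0],[0.79,0,-4.33,0,-1.29,0],[0.79,0,-4.33,0,-1.29,0]]'; python3 - <<'E'
from h import *
rel([0.378,0.309,0.2],np.deg2rad(87.1))
E
```

```text
time_s: 15.95
eef_pos: [0.402, 0.0258, 0.2395]
tcp_rot: [-0.081, -3.14, -0.0]
ft_force: [0.2, -0.5, -3.3]
width: 0.0115
t 15.95 tcp [0.402  0.0258 0.2395] w 0.0115 F [ 0.2 -0.5 -3.3] M [ 0.04  0.04 -0.03] q [ 0.06  -0.034  2.044  0.     1.133 -1.459]
R [[-0.999, 0.052, -0.001], [0.052, 0.999, 0.0], [0.001, 0.0, -1.0]]
shift units [ 1.55 11.26  1.58]
turn units [ 0.   -0.01 -0.01]
turn units [-1.000e-02 -0.000e+00  2.249e+01]
```

```bash
python3 -m pendant '[[0.15,1.2,0,0,0,0],[0.3,2.4,0,0,0,0],[0.45,3.6,0,0,0,0],[0.6,4.8,0,0,0,0],[0.8,6,0,0,0,0],[1,7.2,0,0,0,0],[1.15,8.4,0,0,0,0],[1.3,9.6,0.5,0,0,0],[1.45,10.7,1,0,0,0],[1.55,11.26,1.58,0,0,0]]'; python3 -m pendant '[[0,0,1,0,0,0],[0,0,2.4,0,0,0],[0,0,4,0,0,0],[0,0,4,0,0,0]]'; python3 - <<'E'
from h import *
rel([0.378,0.309,0.0348],np.deg2rad(87.1))
E
```

```text
time_s: 16.95
eef_pos: [0.3785, 0.3116, 0.199]
tcp_rot: [-0.08, -3.14, -0.0]
ft_force: [0.3, -0.4, -3.4]
width: 0.0116
time_s: 17.35
eef_pos: [0.3753, 0.3069, 0.0951]
tcp_rot: [-0.082, -3.133, 0.01]
ft_force: [-0.7, -0.6, -3.5]
width: 0.0116
t 17.35 tcp [0.3753 0.3069 0.0951] w 0.0116 F [-0.7 -0.6 -3.5] M [-0.03  0.16 -0.04] q [ 0.682  0.302  2.025  0.     0.825 -0.837]
R [[-0.999, 0.052, -0.008], [0.052, 0.999, -0.006], [0.008, -0.007, -1.0]]
shift units [-0.12  0.11  2.41]
turn units [-0.05 -0.06 -0.01]
turn units [-0.09  0.08 22.49]
```

```bash
python3 -m pendant '[[0,0,0.8,0,0,0],[0,0,1.5,0,0,0],[0,0,1.9,0,0,0],[0,0,2.1,0,0,0],[0,0,2.2,0,0,0],[0,0,2.2,0,0,0]]'; python3 - <<'E'
from h import *
rel([0.378,0.309,0.0348],np.deg2rad(87.1))
E
```

```text
time_s: 17.95
eef_pos: [0.3782, 0.3092, 0.0452]
tcp_rot: [0.082, 3.14, 0.0]
ft_force: [-0.8, -0.2, -3.6]
width: 0.0117
t 17.95 tcp [0.3782 0.3092 0.0452] w 0.0117 F [-0.8 -0.2 -3.6] M [0.03 0.03 0.03] q [ 0.682  0.387  2.054  0.     0.7   -0.837]
R [[-0.999, 0.052, 0.0], [0.052, 0.999, 0.0], [-0.0, 0.0, -1.0]]
shift units [ 0.01 -0.01  0.42]
turn units [ 0.    0.   -0.01]
turn units [ 0.   -0.   22.49]
```

```bash
python3 -m pendant '[[0,0,0.15,0,0,0],[0,0,0.3,0,0,0],[0,0,0.38,0,0,0],[0,0,0.38,0,0,0]]'; python3 -c "
from h import *;st()"
```

```text
time_s: 18.35
eef_pos: [0.3778, 0.3089, 0.0352]
tcp_rot: [-0.081, -3.141, 0.0]
ft_force: [0.7, -0.7, -2.6]
width: 0.0115
t 18.35 tcp [0.3778 0.3089 0.0352] w 0.0115 F [ 0.7 -0.7 -2.6] M [ 0.01 -0.09 -0.01] q [ 0.682  0.405  2.059 -0.     0.678 -0.837]
R [[-0.999, 0.052, -0.0], [0.052, 0.999, -0.0], [0.0, -0.0, -1.0]]
```

Nearly down. One more millimetre, then open and lift straight up.

```bash
python3 -m pendant '[[0,0,0.04,0,0,0],[0,0,0.04,0,0,0]]';  python3 -m pendant '[[0,0,0,0,0,0],[0,0,0,0,0,0],[0,0,0,0,0,0],[0,0,0,0,0,0],[0,0,0,0,0,0],[0,0,0,0,0,0]]' -1; python3 -m pendant '[[0,0,-0.5,0,0,0],[0,0,-1.5,0,0,0],[0,0,-3,0,0,0],[0,0,-5,0,0,0],[0,0,-7,0,0,0],[0,0,-8,0,0,0],[0,0,-8,0,0,0]]'; python3 - <<'E'
from fit import *
st()
for c in("side","top"):
    p,d=bot.capture(c);cv2.imwrite(f"pics/{c}5.png",p[:,:,::-1])
    f=p.astype(int);b=(f[...,2]>100)&(f[...,0]<90)&(f[...,2]>f[...,1]+40)
    P=pts(c,d,b);P=P[(P[:,2]>.0)&(P[:,2]<.06)&(P[:,0]>.2)];print(c,rect(P),np.median(P,0))
E
```

```text
time_s: 18.55
eef_pos: [0.3779, 0.309, 0.0348]
tcp_rot: [0.081, 3.14, 0.0]
ft_force: [-2.5, -0.7, 5.1]
width: 0.0114
time_s: 19.15
eef_pos: [0.3779, 0.3089, 0.0342]
tcp_rot: [-0.082, -3.141, 0.0]
ft_force: [-0.3, -0.8, -0.1]
width: 0.0576
time_s: 19.85
eef_pos: [0.3796, 0.3104, 0.2392]
tcp_rot: [0.081, 3.134, 0.008]
ft_force: [0.2, 0.6, 0.1]
width: 0.0917
t 19.85 tcp [0.3796 0.3104 0.2392] w 0.0917 F [0.2 0.6 0.1] M [ 0.   -0.14  0.02] q [ 0.682  0.111  1.891  0.     1.131 -0.837]
R [[-0.999, 0.052, 0.006], [0.052, 0.999, 0.005], [-0.006, 0.005, -1.0]]
side (array([0.4441, 0.2931]), array([0.2373, 0.2375]), 87.1) [0.42827085 0.32819492 0.03016384]
top (array([0.4401, 0.3123]), array([0.2204, 0.2243]), 86.8) [0.45406577 0.29549169 0.03024032]
```

View pics/top5.png

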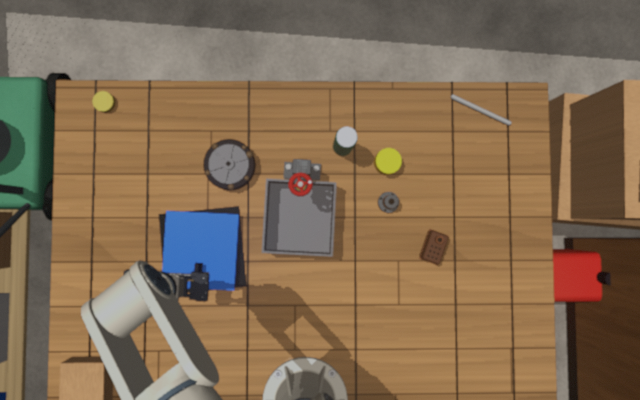

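View pics/side5.png

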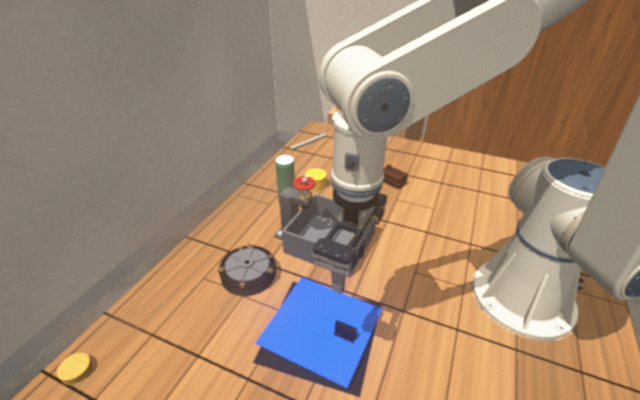

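The top view shows the lid flat on the mat, centred at about (202,250) px. The tub is open, with the hub at (389,202) and muffler at (435,247). The previously hidden areas hold no bolts. Hub next.

```bash
python3 - <<'E'
from h import *
rel([0.5782,-0.2465,0.24],np.deg2rad(87.1))
E
```

```text
t 19.95 tcp [0.3778 0.3089 0.2349] w 0.0917 F [ 0.7 -0.2 -1. ] M [ 0.02 -0.19  0.02] q [ 0.682  0.116  1.896  0.     1.128 -0.837]
R [[-0.999, 0.052, 0.001], [0.052, 0.999, 0.001], [-0.001, 0.001, -1.0]]
shift units [ -9.16 -21.77  -0.21]
turn units [ 0.01  0.01 -0.01]
turn units [ 1.000e-02 -1.000e-02  2.249e+01]
```

```bash
python3 -m pendant '[[-0.5,-1.2,-0.2,0,0,0],[-1.1,-2.6,-0.2,0,0,0],[-1.8,-4.2,-0.2,0,0,0],[-2.5,-5.9,-0.2,0,0,0],[-3.2,-7.6,-0.2,0,0,0],[-3.9,-9.3,-0.2,0,0,0],[-4.6,-11,-0.2,0,0,0],[-5.3,-12.7,-0.2,0,0,0],[-6,-14.4,-0.2,0,0,0],[-6.8,-16.1,-0.2,0,0,0]]';  python3 -m pendant '[[-0.7,-1.6,0,0,0,0],[-1.3,-3.1,0,0,0,0],[-1.9,-4.5,0,0,0,0],[-2.3,-5.4,0,0,0,0],[-2.36,-5.67,0,0,0,0],[-2.36,-5.67,0,0,0,0],[-2.36,-5.67,0,0,0,0]]'; python3 - <<'E'
from fit import *
for c in("side","top"):
    p,d=bot.capture(c);cv2.imwrite(f"pics/{c}6.png",p[:,:,::-1]); A=pts(c,d,np.ones(d.shape,bool))
    P=A[(A[:,0]>.5)&(A[:,0]<.64)&(A[:,1]>-.33)&(A[:,1]<-.17)&(A[:,2]>.05)&(A[:,2]<.075)]
    print(c,len(P),rect(P) if len(P)>5 else "",P.mean(0) if len(P) else "")
rel([0.5782,-0.2465,0.026],np.deg2rad(87.1))
E
```

```text
time_s: 20.95
eef_pos: [0.5257, -0.1036, 0.2374]
tcp_rot: [-0.082, -3.137, -0.001]
ft_force: [0.4, 1.3, -0.4]
width: 0.092
time_s: 21.65
eef_pos: [0.5774, -0.2453, 0.2382]
tcp_rot: [-0.081, -3.138, -0.002]
ft_force: [0.1, -0.1, -0.2]
width: 0.092
side 82 (array([ 0.5772, -0.2488]), array([0.0389, 0.0385]), 30.9) [ 0.57615884 -0.24531859  0.05880739]
top 41 (array([ 0.5787, -0.2513]), array([0.0379, 0.0185]), 2.8) [ 0.58658761 -0.24990252  0.05934172]
t 21.75 tcp [ 0.5778 -0.2452  0.239 ] w 0.0916 F [ 0.6  0.8 -0.4] M [ 0.02 -0.14  0.  ] q [-0.404  0.336  1.601  0.     1.205 -1.924]
R [[-0.999, 0.051, -0.001], [0.051, 0.999, 0.001], [0.001, 0.001, -1.0]]
shift units [-0.02 -0.06  8.52]
turn units [ 0.   -0.01 -0.  ]
turn units [-1.00e-02 -1.00e-02  2.25e+01]
```

View pics/side6.png

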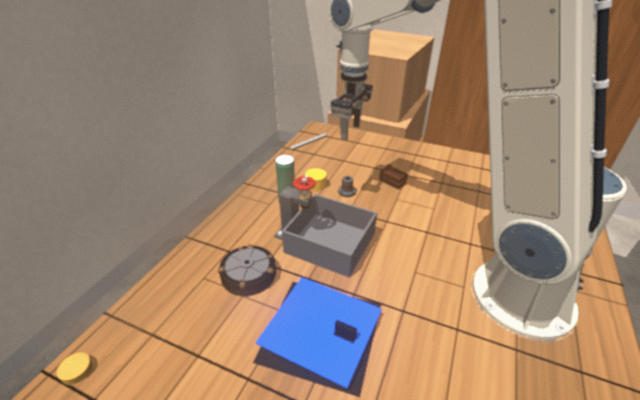

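View pics/top6.png

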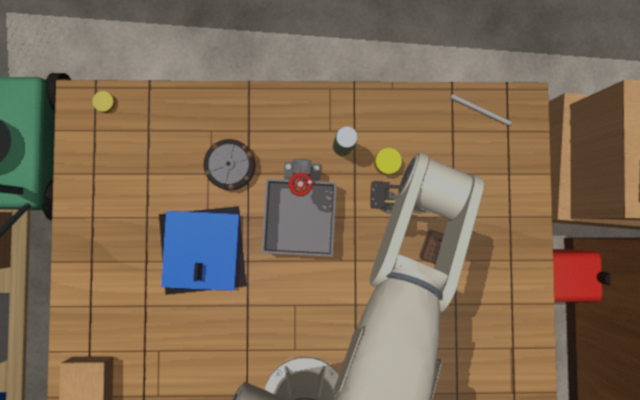

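Hub at side px (347,186) hasn't moved. No bolts on the left either. Descending.

```bash
python3 -m pendant '[[0,0,1.5,0,0,0],[0,-0.05,3,0,0,0],[0,-0.05,4.5,0,0,0],[0,-0.05,6,0,0,0],[0,-0.05,7.3,0,0,0],[0,-0.05,8.1,0,0,0],[0,-0.05,8.5,0,0,0],[0,-0.05,8.5,0,0,0]]';python3 -m pendant '[[0,0,0,0,0,0],[0,0,0,0,0,0],[0,0,0,0,0,0],[0,0,0,0,0,0],[0,0,0,0,0,0],[0,0,0,0,0,0],[0,0,0,0,0,0],[0,0,0,0,0,0],[0,0,0,0,0,0],[0,0,0,0,0,0]]' 1 40; python3 -c "
from h import *;st()"
```

```text
time_s: 22.55
eef_pos: [0.5775, -0.2467, 0.0259]
tcp_rot: [-0.08, -3.139, -0.001]
ft_force: [1.1, -0.0, -0.4]
width: 0.0918
time_s: 23.55
eef_pos: [0.5784, -0.248, 0.0269]
tcp_rot: [0.082, 3.14, -0.001]
ft_force: [-0.7, -3.1, 2.4]
width: 0.0391
t 23.55 tcp [ 0.5784 -0.248   0.0269] w 0.0391 F [-0.7 -3.1  2.4] M [-0.33 -0.07 -0.01] q [-0.407  0.58   1.751 -0.     0.81  -1.926]
R [[-0.999, 0.052, 0.0], [0.052, 0.999, -0.0], [-0.0, -0.0, -1.0]]
```

```bash
python3 -m pendant '[[0,0,-1,0,0,0],[0,0,-2.5,0,0,0],[0,0,-4,0,0,0],[0,0,-5,0,0,0],[0,0,-5.4,0,0,0],[0,0,-5.4,0,0,0]]'; python3 - <<'E'
from h import *
rel([.5227,-.026,.16],np.deg2rad(87.1))
E
```

```text
time_s: 24.15
eef_pos: [0.5786, -0.2477, 0.1624]
tcp_rot: [0.081, 3.139, -0.001]
ft_force: [-0.0, 0.3, -3.5]
width: 0.039
t 24.15 tcp [ 0.5786 -0.2477  0.1624] w 0.039 F [-0.   0.3 -3.5] M [ 0.07 -0.13 -0.03] q [-0.407  0.41   1.672  0.     1.058 -1.926]
R [[-0.999, 0.052, 0.001], [0.052, 0.999, -0.0], [-0.001, -0.0, -1.0]]
shift units [2.69 8.74 0.09]
turn units [-0.    0.01 -0.01]
turn units [2.000e-02 0.000e+00 2.249e+01]
```

```bash
python3 -m pendant '[[0.45,1.4,0,0,0,0],[0.9,2.9,0,0,0,0],[1.35,4.4,0,0,0,0],[1.8,5.9,0,0,0,0],[2.3,7.4,0,0,0,0],[2.6,8.4,0,0,0,0],[2.69,8.74,0,0,0,0],[2.69,8.74,0,0,0,0],[2.69,8.74,0,0,0,0]]'; python3 - <<'E'
from h import *
p,d=bot.capture("side")
rel([.5227,-.026,.034],np.deg2rad(87.1))
E
```

```text
time_s: 25.05
eef_pos: [0.5224, -0.0266, 0.161]
tcp_rot: [-0.081, -3.14, 0.001]
ft_force: [-0.1, -0.7, -4.0]
width: 0.0395
t 25.1 tcp [ 0.5225 -0.0269  0.1612] w 0.0393 F [ 0.3 -0.1 -2.4] M [ 0.   -0.12  0.02] q [-0.054  0.257  1.901 -0.     0.984 -1.572]
R [[-0.999, 0.052, -0.001], [0.052, 0.999, -0.0], [0.001, -0.0, -1.0]]
shift units [-0.01  0.04  5.09]
turn units [-0.   -0.   -0.01]
turn units [-1.000e-02  0.000e+00  2.249e+01]
```

```bash
python3 -m pendant '[[0,0,1,0,0,0],[0,0,2,0,0,0],[0,0,3,0,0,0],[0,0,4,0,0,0],[0,0,4.6,0,0,0],[0,0,4.9,0,0,0],[0,0,5.05,0,0,0],[0,0,5.05,0,0,0]]'; python3 -c "
from h import *;st()"; python3 -m pendant '[[0,0,0,0,0,0],[0,0,0,0,0,0],[0,0,0,0,0,0],[0,0,0,0,0,0]]' -0.04;python3 -c "
from h import *;st()"
```

```text
time_s: 25.9
eef_pos: [0.5227, -0.0265, 0.0355]
tcp_rot: [0.083, 3.14, -0.0]
ft_force: [-0.4, -0.0, -3.4]
width: 0.0389
t 25.9 tcp [ 0.5227 -0.0265  0.0355] w 0.0389 F [-0.4 -0.  -3.4] M [ 0.08 -0.12  0.01] q [-0.054  0.444  1.984 -0.     0.713 -1.572]
R [[-0.999, 0.053, 0.0], [0.053, 0.999, -0.0], [-0.0, -0.0, -1.0]]
time_s: 26.3
eef_pos: [0.5228, -0.026, 0.0361]
tcp_rot: [0.081, 3.139, -0.0]
ft_force: [0.3, -0.6, 0.0]
width: 0.0476
t 26.3 tcp [ 0.5228 -0.026   0.0361] w 0.0476 F [ 0.3 -0.6  0. ] M [ 0.1  -0.11 -0.02] q [-0.053  0.443  1.984 -0.     0.713 -1.572]
R [[-0.999, 0.052, 0.001], [0.052, 0.999, -0.0], [-0.001, -0.0, -1.0]]
```

```bash
python3 -m pendant '[[0,0,-1,0,0,0],[0,0,-2.5,0,0,0],[0,0,-4,0,0,0],[0,0,-5.5,0,0,0],[0,0,-6.5,0,0,0],[0,0,-6.5,0,0,0]]';  python3 - <<'E'
from fit import *
for c in("side","top"):
    p,d=bot.capture(c);cv2.imwrite(f"pics/{c}7.png",p[:,:,::-1]); A=pts(c,d,np.ones(d.shape,bool))
    P=A[(A[:,0]>.34)&(A[:,0]<.56)&(A[:,1]>-.48)&(A[:,1]<-.28)&(A[:,2]>.036)&(A[:,2]<.055)]
    print(c,len(P),rect(P) if len(P)>5 else "")
rel([.4455,-.3773,.16],np.deg2rad(69.8))
E
```

```text
time_s: 26.9
eef_pos: [0.5247, -0.0261, 0.202]
tcp_rot: [0.081, 3.134, -0.0]
ft_force: [-0.0, -1.3, -0.0]
width: 0.0478
side 240 (array([ 0.4432, -0.3769]), array([0.0581, 0.0907]), 69.5)
top 542 (array([ 0.4455, -0.3771]), array([0.0573, 0.0902]), 70.2)
t 27.0 tcp [ 0.5225 -0.026   0.1983] w 0.0477 F [ 0.3 -0.3 -0.9] M [ 0.06 -0.18  0.04] q [-0.053  0.212  1.867 -0.     1.061 -1.572]
R [[-0.999, 0.052, 0.001], [0.052, 0.999, -0.0], [-0.001, -0.0, -1.0]]
shift units [  2.35 -14.19   1.53]
turn units [0.   0.01 2.15]
turn units [-1.000e-02  0.000e+00 -2.035e+01]
```

View pics/top7.png

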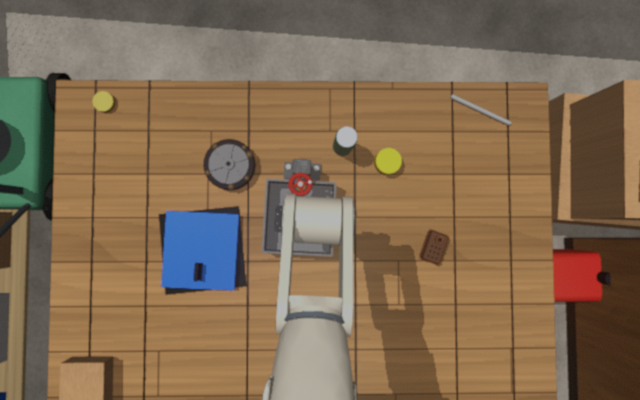

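View pics/side7.png

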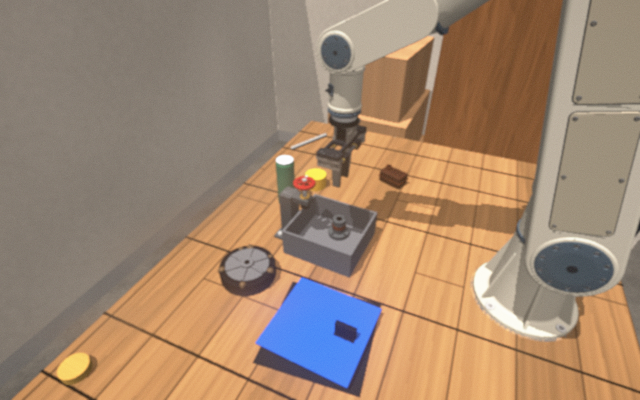

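The hub stands in the tub (side px 340,225). The muffler at top px (435,247) has not moved; going to it.

```bash
python3 -m pendant '[[0.2,-1.3,0,0,0,0.3],[0.45,-2.7,0,0,0,0.6],[0.7,-4.2,0,0,0,1],[1,-5.9,0,0,0,1.3],[1.25,-7.6,0,0,0,1.6],[1.55,-9.3,0,0,0,2],[1.8,-11,0.4,0,0,2.15],[2.1,-12.6,0.8,0,0,2.15],[2.35,-14.2,1.5,0,0,2.15],[2.35,-14.2,1.5,0,0,2.15]]' -1;python3 -m pendant '[[0,0,0,0,0,0],[0,0,0,0,0,0],[0,0,0,0,0,0]]';  python3 - <<'E'
from fit import *
rel([.4452,-.3772,.011],np.deg2rad(69.9))
for c in("side","top"):
    p,d=bot.capture(c);A=pts(c,d,np.ones(d.shape,bool))
    P=A[(A[:,0]>.34)&(A[:,0]<.56)&(A[:,1]>-.48)&(A[:,1]<-.28)&(A[:,2]>.036)&(A[:,2]<.055)]
    print(c,len(P),rect(P) if len(P)>5 else "")
E
```

```text
time_s: 28.0
eef_pos: [0.4425, -0.3801, 0.1565]
tcp_rot: [-0.554, -3.088, -0.002]
ft_force: [-0.3, 0.3, -0.0]
width: 0.0921
time_s: 28.3
eef_pos: [0.4457, -0.3764, 0.1606]
tcp_rot: [-0.548, -3.093, -0.0]
ft_force: [0.4, -0.3, 1.1]
width: 0.0921
t 28.3 tcp [ 0.4457 -0.3764  0.1606] w 0.0921 F [ 0.4 -0.3  1.1] M [ 0.03 -0.16 -0.05] q [-0.704  0.346  1.775  0.     1.02  -1.924]
R [[-0.939, 0.344, -0.0], [0.344, 0.939, 0.0], [0.0, 0.0, -1.0]]
shift units [ 0.01 -0.04  5.98]
turn units [ 0. -0. -0.]
turn units [-0.  -0.  22.5]
side 237 (array([ 0.4435, -0.3769]), array([0.0604, 0.0889]), 67.7)
top 200 (array([ 0.4453, -0.3773]), array([0.0555, 0.0905]), 68.4)
```

```bash
python3 -m pendant '[[0,-0.03,1.3,0,0,0],[0,-0.03,2.7,0,0,0],[0,-0.03,4,0,0,0],[0,-0.03,5.1,0,0,0],[0,-0.03,5.7,0,0,0],[0,-0.03,5.9,0,0,0],[0,-0.03,5.95,0,0,0]]';python3 -m pendant '[[0,0,0,0,0,0],[0,0,0,0,0,0],[0,0,0,0,0,0],[0,0,0,0,0,0],[0,0,0,0,0,0],[0,0,0,0,0,0],[0,0,0,0,0,0],[0,0,0,0,0,0]]' 1 45; python3 -c "
from h import *;st()"
```

```text
time_s: 29.1
eef_pos: [0.4454, -0.3782, 0.012]
tcp_rot: [0.55, 3.093, -0.0]
ft_force: [0.4, 0.6, -0.6]
width: 0.0917
time_s: 29.9
eef_pos: [0.4453, -0.3787, 0.0123]
tcp_rot: [0.55, 3.092, -0.001]
ft_force: [-1.7, -1.5, 5.8]
width: 0.056
t 29.9 tcp [ 0.4453 -0.3787  0.0123] w 0.056 F [-1.7 -1.5  5.8] M [-0.26  0.13  0.08] q [-0.707  0.55   1.859 -0.     0.732 -1.926]
R [[-0.939, 0.345, 0.001], [0.345, 0.939, -0.001], [-0.001, -0.001, -1.0]]
```

```bash
python3 -m pendant '[[0,0,-1,0,0,0],[0,0,-2.5,0,0,0],[0,0,-4,0,0,0],[0,0,-5.5,0,0,0],[0,0,-6.3,0,0,0],[0,0,-6.3,0,0,0]]'; python3 - <<'E'
from h import *
rel([.497,.0584,.168],np.deg2rad(87.1))
E
```

```text
time_s: 30.5
eef_pos: [0.4462, -0.379, 0.1717]
tcp_rot: [0.55, 3.089, -0.003]
ft_force: [0.5, -0.5, -4.5]
width: 0.0564
t 30.5 tcp [ 0.4462 -0.379   0.1717] w 0.0564 F [ 0.5 -0.5 -4.5] M [-0.04 -0.13 -0.01] q [-0.707  0.334  1.764  0.     1.039 -1.926]
R [[-0.939, 0.345, 0.003], [0.345, 0.939, -0.003], [-0.004, -0.001, -1.0]]
shift units [ 4.13 17.12  0.11]
turn units [-0.01  0.03 -2.16]
turn units [4.000e-02 2.000e-02 2.034e+01]
```

```bash
python3 -m pendant '[[0.35,1.4,0,0,0,-0.3],[0.7,2.9,0,0,0,-0.6],[1.1,4.6,0,0,0,-1],[1.5,6.3,0,0,0,-1.3],[1.95,8,0,0,0,-1.6],[2.35,9.7,0,0,0,-2],[2.75,11.4,0,0,0,-2.16],[3.15,13.1,0,0,0,-2.16],[3.6,14.8,0,0,0,-2.16],[3.95,16.3,0,0,0,-2.16]]';python3 -m pendant '[[0.05,0.5,0,0,0,0],[0.05,0.8,0,0,0,0],[0.05,0.8,0,0,0,0],[0.05,0.8,0,0,0,0]]'; python3 - <<'E'
from h import *
p,d=bot.capture("side");cv2.imwrite("pics/s8.png",cv2.resize(p[100:290,200:460,::-1],None,fx=3,fy=3))
rel([.497,.0584,.018],np.deg2rad(87.1))
E
```

```text
time_s: 31.5
eef_pos: [0.4913, 0.0404, 0.1672]
tcp_rot: [-0.079, -3.137, 0.0]
ft_force: [1.0, 0.0, -4.4]
width: 0.0559
time_s: 31.9
eef_pos: [0.4922, 0.0574, 0.1687]
tcp_rot: [-0.08, -3.14, 0.001]
ft_force: [-0.8, -0.1, -4.0]
width: 0.0559
t 31.95 tcp [0.4924 0.0572 0.1689] w 0.0561 F [ 0.2 -0.6 -5.1] M [ 0.03 -0.13  0.01] q [ 0.113  0.206  1.95  -0.     0.986 -1.406]
R [[-0.999, 0.052, -0.001], [0.052, 0.999, -0.0], [0.001, -0.0, -1.0]]
shift units [-0.19  0.06  6.04]
turn units [-0.   -0.01 -0.01]
turn units [-1.000e-02  0.000e+00  2.249e+01]
```

View pics/s8.png

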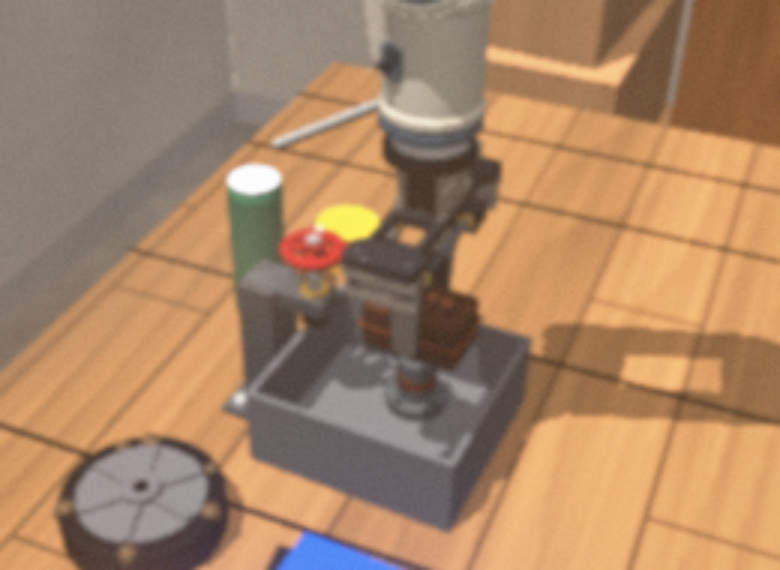

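```bash
python3 - <<'E'
from fit import *
p,d=bot.capture("side")
for m in bot.masks_of("hub_mid","side")[:2]:
    P=pts("side",d,m["pixels"]);print(m["score"],np.array(m["at"])*[640,400],np.median(P,0),P.min(0),P.max(0))
A=pts("side",d,np.ones(d.shape,bool))
P=A[(A[:,0]>.44)&(A[:,0]<.62)&(A[:,1]>-.07)&(A[:,1]<.1)&(A[:,2]>.015)&(A[:,2]<.075)];print(rect(P),P.mean(0))
print(atz("side",200+415/3,100+400/3,.01))
cv2.imwrite("pics/s9.png",cv2.resize(p[190:280,270:390,::-1],None,fx=6,fy=6))
E
```

```text
0.55 [336.768 227.4  ] [ 0.51671568 -0.01088247  0.02200698] [ 0.49074804 -0.05683051  0.00364283] [0.56060683 0.00759494 0.06939124]
0.54 [302.272 183.48 ] [0.61178528 0.01908497 0.19725063] [ 5.27013134e-01 -2.24495273e-01 -4.65854891e-04] [0.75222708 0.1445137  0.29799918]
(array([ 0.5193, -0.0207]), array([0.0615, 0.0523]), 24.4) [ 0.51850286 -0.01389674  0.03609586]
[ 0.52259578 -0.02384891  0.01      ]
```

View pics/s9.png

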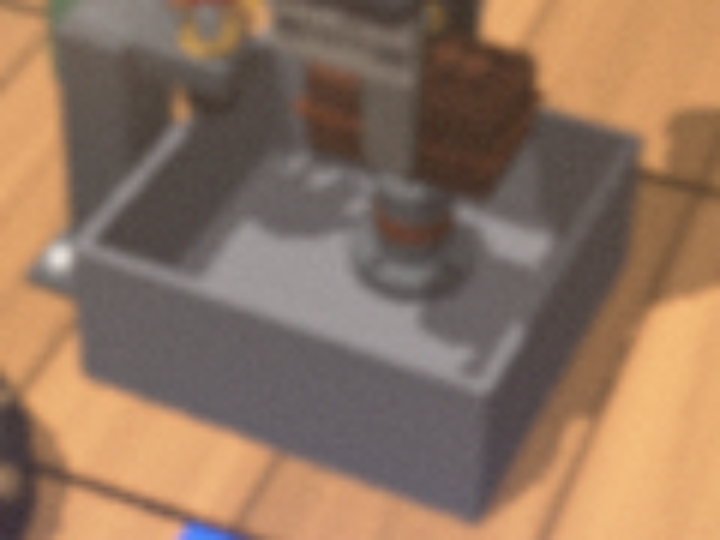

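```bash
python3 -m pendant '[[0,0.1,1,0,0,0],[0,0.1,2,0,0,0],[0,0.1,3,0,0,0],[0,0.1,4,0,0,0],[0,0.1,5,0,0,0],[0,0.1,5.6,0,0,0],[0,0.1,5.9,0,0,0],[0,0.1,6,0,0,0],[0,0.1,6,0,0,0]]'; python3 -c "
from h import *;st()"; python3 -m pendant '[[0,0,0,0,0,0],[0,0,0,0,0,0],[0,0,0,0,0,0],[0,0,0,0,0,0]]' -0.39;python3 -c "
from h import *;st()"
```

```text
time_s: 32.95
eef_pos: [0.4932, 0.0606, 0.0196]
tcp_rot: [0.08, 3.14, 0.0]
ft_force: [0.5, -0.7, -4.3]
width: 0.0559
t 32.95 tcp [0.4932 0.0606 0.0196] w 0.0559 F [ 0.5 -0.7 -4.3] M [ 0.05 -0.12  0.03] q [ 0.119  0.443  2.047 -0.     0.652 -1.4  ]
R [[-0.999, 0.051, 0.0], [0.051, 0.999, 0.0], [-0.0, 0.0, -1.0]]
time_s: 33.35
eef_pos: [0.4933, 0.061, 0.0198]
tcp_rot: [0.079, 3.139, 0.0]
ft_force: [-0.3, 0.1, -0.1]
width: 0.064
t 33.35 tcp [0.4933 0.061  0.0198] w 0.064 F [-0.3  0.1 -0.1] M [ 0.01 -0.13  0.  ] q [ 0.12   0.442  2.047 -0.     0.651 -1.4  ]
R [[-0.999, 0.05, 0.001], [0.05, 0.999, 0.0], [-0.001, 0.0, -1.0]]
```

```bash
python3 -m pendant '[[0,0,-1,0,0,0],[0,0,-2.5,0,0,0],[0,0,-4,0,0,0],[0,0,-5.5,0,0,0],[0,0,-7,0,0,0],[0,0,-8.5,0,0,0],[0,0,-9,0,0,0]]'; python3 -m pendant '[[0.4,-1.2,0,0,0,0],[0.8,-2.6,0,0,0,0],[1.2,-4.2,0,0,0,0],[1.7,-5.9,0,0,0,0],[2.2,-7.6,0,0,0,0],[2.7,-9.3,0,0,0,0],[3.2,-11,0,0,0,0],[3.7,-12.7,0,0,0,0],[4.2,-14,0,0,0,0],[4.2,-14,0,0,0,0]]'; python3 - <<'E'
from fit import *
st()
for c in("side","top"):
    p,d=bot.capture(c);cv2.imwrite(f"pics/{c}10.png",p[:,:,::-1])
    f=p.astype(int);b=(f[...,2]>100)&(f[...,0]<90)&(f[...,2]>f[...,1]+40)
    P=pts(c,d,b);P=P[(P[:,2]>.02)&(P[:,2]<.06)&(P[:,0]>.2)&(P[:,1]>.1)]
    a=np.linalg.lstsq(np.c_[P[:,:2],np.ones(len(P))],P[:,2],rcond=None)[0];print(c,"lid",rect(P),np.median(P[:,2]),"slope",a[:2])
    r=(f[...,0]>120)&(f[...,1]<80)&(f[...,2]<80);P=pts(c,d,r);P=P[(P[:,2]>.15)&(P[:,2]<.25)&(abs(P[:,1])<.1)];print("wheel z",np.median(P[:,2]),P[:,2].max(),len(P))
    for n in["bolt_a_mid","muffler_mid","hub_mid"]:
        for m in bot.masks_of(n,c)[:2]:
            P=pts(c,d,m["pixels"]);print(n,round(m["score"],2),(np.array(m["at"])*[640,400]).round(),np.median(P,0).round(3))
E
```

```text
time_s: 34.05
eef_pos: [0.4945, 0.0611, 0.2483]
tcp_rot: [0.079, 3.135, 0.001]
ft_force: [0.4, -0.5, 0.3]
width: 0.0633
time_s: 35.05
eef_pos: [0.3685, -0.2862, 0.2435]
tcp_rot: [-0.085, -3.139, 0.001]
ft_force: [0.6, -0.2, -0.4]
width: 0.0637
t 35.05 tcp [ 0.3685 -0.2862  0.2435] w 0.0637 F [ 0.6 -0.2 -0.4] M [ 0.07 -0.12 -0.02] q [-6.630e-01  7.200e-02  1.925e+00 -1.000e-03  1.145e+00 -2.179e+00]
R [[-0.999, 0.054, -0.001], [0.054, 0.999, -0.0], [0.001, -0.0, -1.0]]
side lid (array([0.4371, 0.305 ]), array([0.215 , 0.2222]), 87.1) 0.030227185752395025 slope [-0.00010103 -0.00098763]
wheel z 0.19660567238384274 0.20233323374962575 63
muffler_mid 0.58 [340. 243.] [0.491 0.062 0.054]
hub_mid 0.54 [337. 222.] [ 0.517 -0.014  0.044]
top lid (array([0.438, 0.309]), array([0.2149, 0.2223]), 87.1) 0.030310989214014983 slope [0.00221281 0.00093785]
wheel z 0.19761109940186594 0.20906642607313786 310
muffler_mid 0.73 [201. 251.] [0.436 0.307 0.03 ]
muffler_mid 0.56 [284. 229.] [0.494 0.061 0.053]
hub_mid 0.82 [311. 222.] [ 0.523 -0.022  0.024]
hub_mid 0.19 [300. 181.] [0.619 0.016 0.197]
```

View pics/top10.png

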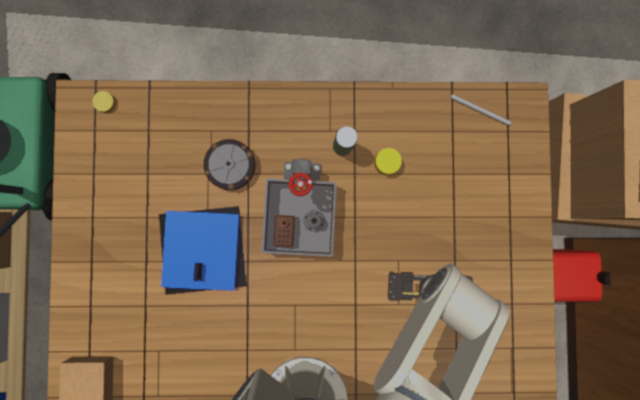

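View pics/side10.png

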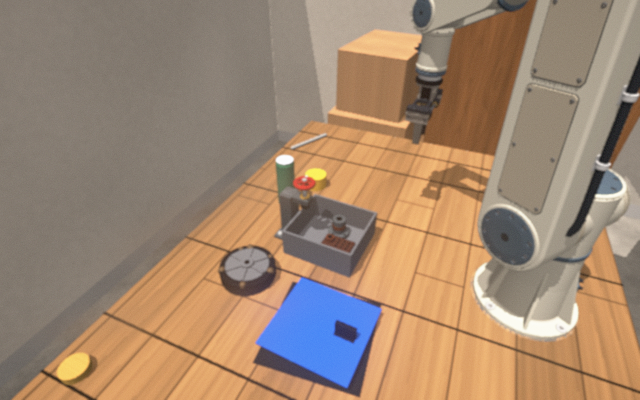

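The top view shows the muffler (284,232) and hub (314,221) inside the tub, the lid flat on the mat (202,250), the wheel up, and the bystanders where they were. No bolts were found anywhere. Handing in.

```bash
python3 -c "
from station import bot
print(bot.hand_in()); print(bot.state()['time_s'])"
```

```text
the job is handed in; nothing more can be done
None
the job is handed in; nothing more can be done
```

I wound the handwheel up to its end stop, laid the lid right way up on the mat, and put the hub and muffler in the tub. The job was handed in at about 35 s, and the hand-in gave no verdict.

- **Handwheel:** it turned about 4.8 rad before the torque jumped at the end stop. In the pictures it stood about 17 mm higher than at the start.
- **Lid:** I tipped it 0.18 rad, drew it 75 mm forward clear of the foot, and set it down. It lies flat (measured slope about 0.002) with its centre within about 5 mm of the mat's centre and its plate top at 30 mm.
- **Parts:** the hub and muffler stand on the tub floor with their centres well inside the walls and below the rim. I saw no bolts anywhere on the bench, including the spots the arm hid in some pictures. The recogniser found none either.
- **Bystanders:** the mower wheel, spray can and grease tin look unmoved in the last top picture; I compared it by eye and did not re-measure them. The gripper ended clear of everything.

One recogniser result disagreed: it also labelled the lid as a muffler. The picture and depth show that this is the lid.

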